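Hang the onion basket on the spring scale arm

ROBOT

A 7-joint arm with a two-finger parallel gripper is mounted at the origin on a cart in front of the work surface, level with it; the furniture and walls round the work are solid. World frame = base frame: x ahead of the robot, y to its left, z up, the work surface at z = 0. Lengths are in m, angles in degrees, forces in N, time in s.
With the tool pointing down it reaches from about 0.425 to 0.875 m from the base axis. Payload 4.7 kg.
Tool frame: the origin (TCP) lies between the finger pads; the fingertips stand 17 mm ahead of it and the grasp point (between the pads) lies 2 mm behind it; z points along the fingers, y is the line along which they close (so a half turn about z gives the same grasp; the last joint's range is limited). The gripper opens to 87 mm and grips with 3 to 60 N. Pads are 19 mm wide; open, the fingers measure 117 mm over their backs; the gripper's body (75 mm by 190 mm) begins 51 mm behind the grasp point.
Start: joints at [-68.635, 18.392, -4.016, 83.108, 1.295, 78.541, -3.26], TCP at [0.228, 0.609, 0.24] pointing down, gripper open.
Joint ranges: [-163.93, 163.93], [-17.29, 119.83], [-79.2, 71.16], [3.27, 140.29], [-89.18, 269.18], [5.43, 117.66], [-154.24, 154.24]. Speed limits (degrees/s): [147.25, 147.25, 180, 180, 180, 180, 180].

INTERFACE

Orientations are given as [roll, pitch, yaw] about the fixed x, y, z axes, in that order (R = Rz(yaw) Ry(pitch) Rx(roll)).
In Python, from cell import env, cams gives the robot as it stands.
- The arm moves only by the shell command python3 -m pendant 'ROWS' [FORCE]. ROWS is JSON, a list of rows, each an object of numbers: "tx", "ty", "tz": the shift along the tool's x, y, z each as a share of 0.05 m, from -1 to 1; "spin": the turn about the tool's z as a share of 4 degrees, from -1 to 1; "claw": the closure, from 0 (fully open) to 1 (shut). A call has 1 to 10 rows; each row shifts and turns the commanded pose from where the row before left it, along the tool's axes as they then stand; what a row does not reach is not made up. A row lasts 1/8 s, in which the tool goes at most 62.5 mm and 10.7 degrees, less where a joint would pass 70% of its speed; a pose out of reach is approached as far as the arm can. A call with a number of a shift or a turn outside -1 to 1 is refused whole. A call with a gripper value outside its range is refused whole. The fingers move at their own pace and stop on an object; FORCE is the grip in N (left out, the last holds). Time passes only in rows, so rows that do not move let the fingers close. It gives the time, the measured TCP pose, the force, the opening and the grip force at its end, in the units of the state.
- env.get_obs(): the state, without advancing time (a new reading comes with each control period).
- cams.read_camera(name): name is "side" or "top"; returns the picture (420x560x3 uint8, red, green, blue); there is no depth.
- cams.camera_info(name): a dict with "fx", "fy", "cx", "cy" (pixels), "rvec" (rotation vector, rad) and "tvec" (3), from world to camera coordinates, as OpenCV has them. Camera axes: x right, y down, z forward; pixel columns grow to the right and rows downward; lengths in m; the calibration is good to about 2 mm. A picture is of the moment at which its call begins. camera_info takes no time and is no camera call.
- env.sign_off(): hands the job in; it is judged then, once.
The state is a dict: "time_s": time; "qpos": joint angles; "joint_velocities": joint speeds; "effort": joint torques, N m; "tool_pos": TCP position; "tool_rot": TCP orientation; "force": force on the tool from outside, world axes, zero at the start; "wrist_torque": the same for the moment, N m; "grip_width": finger opening in m; "grasp_force": force on a finger pad.
Only numpy, scipy, OpenCV 4.12 (cv2) and the standard library are available. Lean on these libraries where they do the work, as an engineer would, in place of code of your own. Each camera call takes 0.05 s, during which the arm holds its last target. There are 200 camera calls.

TASK

Weigh the onion: hang the wire basket that holds it on the forked end of the spring scale's arm, the handle bar lying in both upturned hooks and the basket hanging free above the worktop. The arm sinks under the weight, so let the basket down with it and let go only once the arm carries the whole weight and has stopped sinking: it must neither drop nor spring up at any time. Keep the onion in the basket and leave the other things on the worktop where they are.

Things in the scene. Friction and masses are not known exactly. Their poses are not given: they have to be found in the camera images.
- basket: open basket of dark steel wire, 130 (x) x 170 (y) x 60 mm high, with an onion in it; 0.36 to 0.54 kg in all. Origin at the centre of its underside, z up. A rigid upright handle spans it: posts at y = -80 and +80 mm rise to a level steel bar along y, 10 mm thick, centre line 150 mm above the origin, at x = 0.
- handle_mid (a point): middle of the basket's handle bar, on its centre line: the place to grip it. Here the bar has a round wooden sleeve, 16 mm thick, 50 mm long (from y = -25 to +25 mm); axes as the basket's, the bar runs along y. Below the bar is free space down to the top of the onion, about 50 mm lower.
- onion: brown onion, about 82 mm thick and 94 mm tall, lying loose in the basket; origin at its underside as it starts.
- scale_stand: fixed stand of the spring scale: grey foot plate 150 x 120 mm, steel post 24 mm thick and at the top a grey spring drum with white round faces, 88 mm across, whose axis (the arm's pivot) is level, along y, 200 mm above the worktop. Origin on the worktop under the pivot; the arm points along its -x axis, z up.
- hook_seat (a point): point on the arm, 250 mm from its pivot, where the middle of the handle bar lies once seated in both hooks. The arm ends in a fork of two steel prongs 10 mm thick, 46 mm either side of the middle, joined by a cross-bar 90 mm behind this point. Each prong dips here: flat floor 16 mm long, 6 mm below this point. x axis = stand's x (level only when sunk 0.25 rad), y along the seated bar.
- scale_arm (a joint): sinking of the arm, rad: 0 = unloaded at its upper stop, tilted up by 0.25, hook_seat 272 mm high; grows as it sinks (stop 0.55). Sinking starts at about 0.8 N on the seat, then 18 mm per newton; the free basket settles at 0.20 to 0.33 rad (50 to 80 mm lower, 9 to 10 mm farther from the stand: it runs on an arc), by its weight. Lightly damped: drops if let go early, springs up if too low.
- mug_cream: dark grey mug, 88 mm wide, 106 mm tall, a bystander at the right
- canister_tea: blue-grey canister with wooden lid, 92 x 92 x 120 mm, a bystander at the back
- tape_roll: roll of tan tape, 98 mm across, 25 mm high, a bystander at the front right
- lemon: lemon, 71 mm long, a bystander at the left
- egg_timer: round red and white kitchen timer, 62 mm across, a bystander at the back left
- dish_brush: grey dish brush, 269 mm long, a bystander at the right
- fork_front (a point): on the arm, midway between the tops of the two upturned front ends (red tips): 31 mm before hook_seat and 24 mm higher, measured along and square to the arm (about 32 mm higher while the arm is up). The bar must come over these ends, from the front, the prongs passing between bar and basket and inside its posts; then down. Behind the dip are humps 10 mm lower than these ends.
There are look-alikes about, which are no part of the job. There is more than one size of the onion; the one meant has the size given above.

How it is judged:
By the outcome, as a careful person would: the job done as asked, in the order asked, and still so for the second after the job is handed in, with the robot touching nothing.
It also fails if it takes over 64 s, if anything falls off the work surface, if the arm or the gripper's body presses on something with over 40 N, if the wrist force passes 120 N, or if a joint passes its speed limit or range.

## Working session

There is one attempt and no reset: what is moved stays moved. The work goes in short steps, Python scripts to look and compute and a shell command to move; the robot and the scene stay as the last step left them, time stands still between calls to the robot, and variables do not carry over. Pictures are saved under pics/ and viewed, at most 10 in all, crops included, and the job is handed in when it is done.

```bash
ls; mkdir -p pics
python3 - <<'E'
from cell import env,cams
import cv2
for n in("side","top"):
    im=cams.read_camera(n); cv2.imwrite(f"pics/{n}0.png",im[:,:,::-1]); i=cams.camera_info(n)
    R=cv2.Rodrigues(i["rvec"] if hasattr(i["rvec"],'shape') else __import__('numpy').array(i["rvec"]))[0]
    print(n,i,(-R.T@i["tvec"]),R)
o=env.get_obs();print(o)
E
```

```text
pics
side {'fx': 435.97640912472446, 'fy': 435.97640912472446, 'cx': 282.83681518561025, 'cy': 213.91396481204706, 'rvec': array([ 0.34140289, -2.97258691,  0.76270178]), 'tvec': array([0.5629946 , 0.16836542, 1.44252169])} [0.42861372 0.66047382 1.34396551] [[-0.97412231 -0.22600386  0.00282539]
 [-0.19944534  0.8536343  -0.48117568]
 [ 0.10633572 -0.46928748 -0.87661963]]
top {'fx': 478.32375621470237, 'fy': 478.32375621470237, 'cx': 286.6021878594002, 'cy': 200.97482126162504, 'rvec': array([ 1.74409963, -1.91499879,  0.68197582]), 'tvec': array([0.08545258, 0.59057473, 1.56827881])} [-0.53199798  0.12618218  1.58639065] [[-0.09131833 -0.99580774 -0.00528278]
 [-0.76831256  0.07382933 -0.63580267]
 [ 0.63352724 -0.05400161 -0.77183357]]
{'time_s': 0.1, 'qpos': array([-68.6325872 ,  18.43312895,  -4.01526218,  83.16671937,
         1.29501505,  78.54176884,  -3.26208338]), 'joint_velocities': array([-0.09843335, -0.16170104, -0.01458515, -0.2172926 , -0.05122259,
        0.05381535,  0.0193086 ]), 'effort': array([-1.52525549e-04, -4.92571235e+01, -4.05798331e-01, -3.13397849e+01,
       -6.41973526e-02,  3.94578825e-02,  6.03315380e-05]), 'tool_pos': array([0.22815288, 0.60814953, 0.23860036]), 'tool_rot': array([-1.79903614e+02,  5.57809195e-03,  1.59439824e+02]), 'force': array([-0.41526017,  0.25929598, -0.29344093]), 'wrist_torque': array([ 0.00680283, -0.00421032,  0.02570069]), 'grasp_force': 0.0, 'grip_width': 0.08694135837214535}
```

View pics/side0.png

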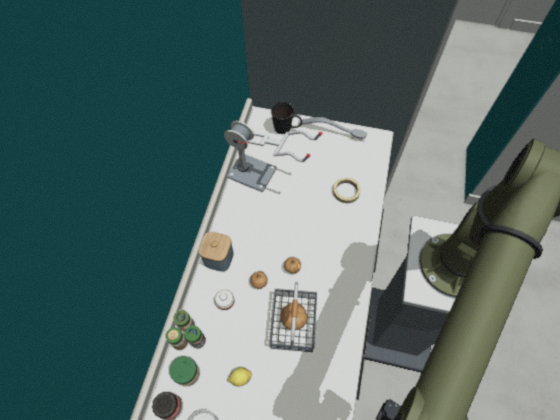

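View pics/top0.png

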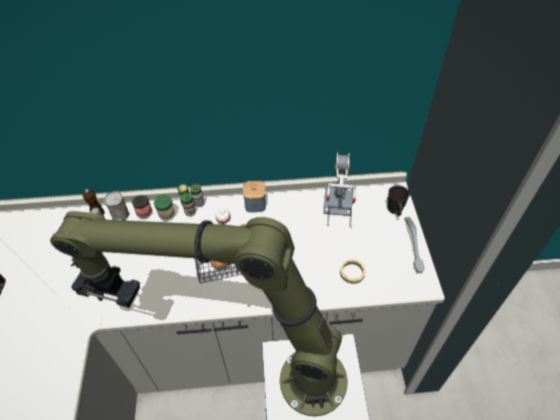

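The side view shows the basket at about (294,320) with its sleeve near (295,300). The scale drum is at (240,135), and the red fork tips are at (320,134) and (306,157). In the top view the arm hides the basket. I'll enlarge both regions.

Run:
```python
import cv2,numpy as np
s=cv2.imread("pics/side0.png");
a=cv2.resize(s[270:360,255:335],None,fx=5,fy=5,interpolation=cv2.INTER_CUBIC)[:450]
b=cv2.resize(s[100:190,220:330],None,fx=3.5,fy=3.5,interpolation=cv2.INTER_CUBIC)
c=np.zeros((450,400+b.shape[1],3),np.uint8);c[:,:400]=a;c[:b.shape[0],400:]=b
cv2.imwrite("pics/crop0.png",c)
```

```text
(no output)
```

View pics/crop0.png

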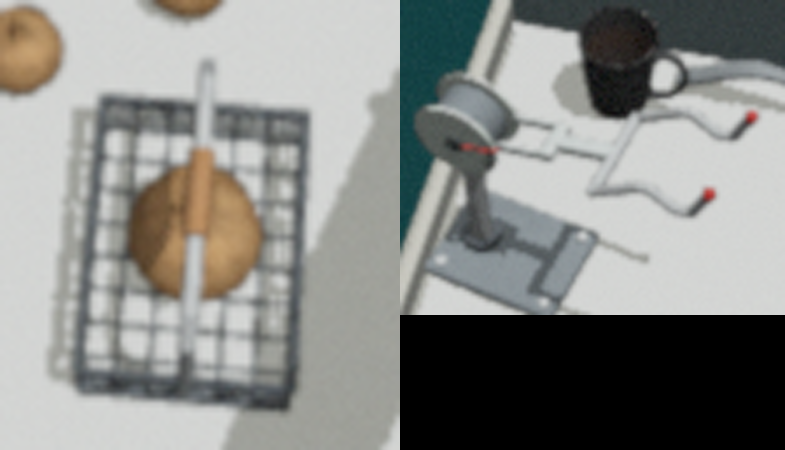

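The crop shows the sleeve running from (295.6,300) to (294.2,317), with the bar ends near (296,283) and (292.5,342). The red tips are at (320.6,133.4) and (308.3,155.7). Next I'll turn these into world positions.

```bash
cat > h.py <<'E'
import cv2,numpy as np
from cell import env,cams
def ray(n,uv):
    i=cams.camera_info(n);R=cv2.Rodrigues(np.array(i["rvec"]))[0]
    d=R.T@np.array([(uv[0]-i["cx"])/i["fx"],(uv[1]-i["cy"])/i["fy"],1.]);return -R.T@i["tvec"],d
def onz(n,uv,z):
    c,d=ray(n,uv);return c+d*(z-c[2])/d[2]
def tri(u1,u2):
    c,d=ray("side",u1);e,f=ray("top",u2)
    s=np.linalg.lstsq(np.stack([d,-f],1),e-c,rcond=None)[0];p,q=c+d*s[0],e+f*s[1];return (p+q)/2,np.linalg.norm(p-q)
def blobs(im,box,lo,hi,amin=3):
    x0,y0,x1,y1=box;h=cv2.cvtColor(im[y0:y1,x0:x1],cv2.COLOR_BGR2HSV)
    m=cv2.inRange(h,lo,hi);n,l,s,c=cv2.connectedComponentsWithStats(m)
    return [(c[k]+[x0,y0],s[k,4],s[k,:4]+[x0,y0,0,0]) for k in range(1,n) if s[k,4]>=amin]
E
python3 - <<'E'
from h import *
np.set_printoptions(precision=4,suppress=True)
s=cv2.imread("pics/side0.png");t=cv2.imread("pics/top0.png")
for n,im,b in(("side",s,(225,100,330,170)),("top",t,(315,180,370,215))):
  for (c,a,r) in blobs(im,b,(0,130,110),(6,255,255)):print(n,c,a,onz(n,c,.304))
for (c,a,r) in blobs(s,(285,290,305,325),(5,110,60),(20,255,255)):print("sleeve",c,a,r)
for p in((295.6,300),(294.2,317),(294.9,308.5),(296.4,283),(292.3,343)):print("bar",p,onz("side",p,.15))
for p in((239,134.3),):print("drum",onz("side",p,.2))
E
```

```text
side [319.6 133.2] 5 [ 0.5093 -0.1933  0.304 ]
side [307.8 155.4] 5 [ 0.5277 -0.104   0.304 ]
top [327.6 196.8] 5 [ 0.5257 -0.108   0.304 ]
top [353.6667 199.3333] 3 [ 0.5056 -0.1965  0.304 ]
sleeve [293.9876 313.2981] 322 [285 301  20  24]
bar (295.6, 300) [0.4758 0.2828 0.15  ]
bar (294.2, 317) [0.4693 0.3309 0.15  ]
bar (294.9, 308.5) [0.4726 0.3071 0.15  ]
bar (296.4, 283) [0.4843 0.2331 0.15  ]
bar (292.3, 343) [0.4592 0.401  0.15  ]
drum [ 0.7776 -0.213   0.2   ]
```

```bash
python3 -m pendant '[{"tx":-0.67,"ty":-0.39,"tz":-0.04},{"tx":-0.67,"ty":-0.39,"tz":-0.04},{"tx":-0.67,"ty":-0.39,"tz":-0.04},{"tx":-0.67,"ty":-0.39,"tz":-0.04},{"tx":-0.67,"ty":-0.39,"tz":-0.04},{"tx":-0.67,"ty":-0.39,"tz":-0.04},{"tx":-0.67,"ty":-0.39,"tz":-0.04},{"tx":-0.67,"ty":-0.39,"tz":-0.04},{"tx":-0.67,"ty":-0.39,"tz":-0.04},{"tx":-0.67,"ty":-0.39,"tz":-0.04}]'
python3 -m pendant '[{"spin":1},{"spin":1},{"spin":1},{"spin":1},{"spin":1},{"spin":1},{"spin":1},{"spin":1},{"spin":1},{"spin":1}]'
python3 -m pendant '[{"spin":1},{"spin":1},{"spin":1},{"spin":1},{"spin":1},{"spin":0.25},{}]'
python3 - <<'E'
from h import *
for n in("side","top"):cv2.imwrite(f"pics/{n}1.png",cams.read_camera(n)[:,:,::-1])
s=cv2.imread("pics/side1.png")[250:370,240:380];t=cv2.imread("pics/top1.png")[200:320,170:300]
c=np.hstack([cv2.resize(s,None,fx=3.2,fy=3.2,interpolation=2),cv2.resize(t,(347,384),interpolation=2)[:, :347]])
cv2.imwrite("pics/crop1.png",c)
E
```

```text
invalid input at $[0]: expected keys tx, ty, tz, spin, claw
invalid input at $[0]: expected keys tx, ty, tz, spin, claw
invalid input at $[0]: expected keys tx, ty, tz, spin, claw
```

View pics/crop1.png

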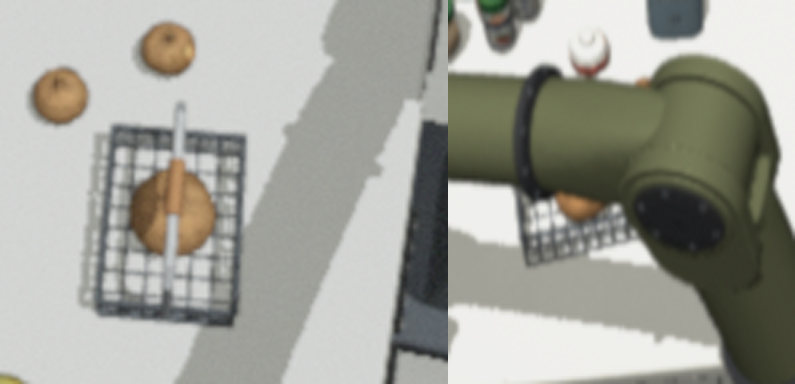

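The moves were refused because every row needs all five keys, so nothing moved. The crop shows the same scene as before. I'll resend with complete rows.

```bash
python3 -m pendant '[{"tx":-0.67,"ty":-0.39,"tz":-0.04,"spin":0,"claw":0},{"tx":-0.67,"ty":-0.39,"tz":-0.04,"spin":0,"claw":0},{"tx":-0.67,"ty":-0.39,"tz":-0.04,"spin":0,"claw":0},{"tx":-0.67,"ty":-0.39,"tz":-0.04,"spin":0,"claw":0},{"tx":-0.67,"ty":-0.39,"tz":-0.04,"spin":0,"claw":0},{"tx":-0.67,"ty":-0.39,"tz":-0.04,"spin":0,"claw":0},{"tx":-0.67,"ty":-0.39,"tz":-0.04,"spin":0,"claw":0},{"tx":-0.67,"ty":-0.39,"tz":-0.04,"spin":0,"claw":0},{"tx":-0.67,"ty":-0.39,"tz":-0.04,"spin":0,"claw":0},{"tx":-0.67,"ty":-0.39,"tz":-0.04,"spin":0,"claw":0}]'
python3 -m pendant '[{"tx":0,"ty":0,"tz":0,"spin":1,"claw":0},{"tx":0,"ty":0,"tz":0,"spin":1,"claw":0},{"tx":0,"ty":0,"tz":0,"spin":1,"claw":0},{"tx":0,"ty":0,"tz":0,"spin":1,"claw":0},{"tx":0,"ty":0,"tz":0,"spin":1,"claw":0},{"tx":0,"ty":0,"tz":0,"spin":1,"claw":0},{"tx":0,"ty":0,"tz":0,"spin":1,"claw":0},{"tx":0,"ty":0,"tz":0,"spin":1,"claw":0},{"tx":0,"ty":0,"tz":0,"spin":1,"claw":0},{"tx":0,"ty":0,"tz":0,"spin":1,"claw":0}]'
python3 -m pendant '[{"tx":0,"ty":0,"tz":0,"spin":1,"claw":0},{"tx":0,"ty":0,"tz":0,"spin":1,"claw":0},{"tx":0,"ty":0,"tz":0,"spin":1,"claw":0},{"tx":0,"ty":0,"tz":0,"spin":1,"claw":0},{"tx":0,"ty":0,"tz":0,"spin":1,"claw":0},{"tx":0,"ty":0,"tz":0,"spin":0.25,"claw":0},{"tx":0,"ty":0,"tz":0,"spin":0,"claw":0}]'
python3 - <<'E'
from h import *
for n in("side","top"):cv2.imwrite(f"pics/{n}2.png",cams.read_camera(n)[:,:,::-1])
s=cv2.imread("pics/side2.png")[250:370,240:380];t=cv2.imread("pics/top2.png")[200:320,170:300]
c=np.hstack([cv2.resize(s,None,fx=3.2,fy=3.2,interpolation=2),cv2.resize(t,(347,384),interpolation=2)[:, :347]])
cv2.imwrite("pics/crop2.png",c)
E
```

```text
time_s: 1.45
tool_pos: [0.4741, 0.3073, 0.2596]
tool_rot: [180.0, -0.0, 159.4]
force: [-0.4, -0.1, 0.8]
grip_width: 0.0872
grasp_force: 0.0
time_s: 2.7
tool_pos: [0.4733, 0.3084, 0.2594]
tool_rot: [-180.0, -0.0, 119.3]
force: [0.1, -0.4, 0.5]
grip_width: 0.0871
grasp_force: 0.0
time_s: 3.58
tool_pos: [0.4734, 0.3084, 0.2595]
tool_rot: [-180.0, 0.0, 98.5]
force: [-0.3, 1.3, 0.1]
grip_width: 0.087
grasp_force: 0.0
```

View pics/crop2.png

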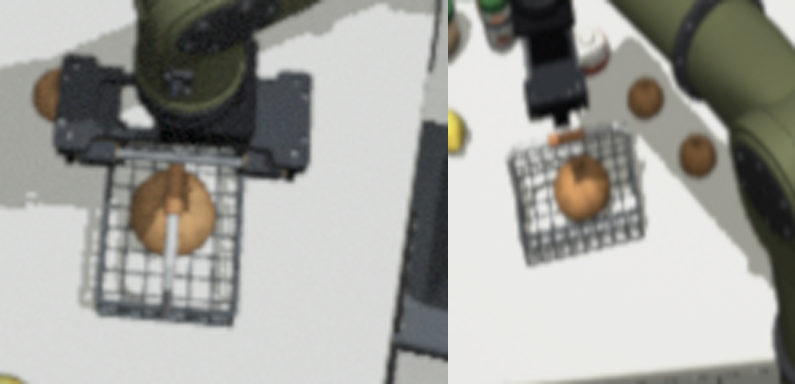

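The gripper is right over the sleeve. In the top view the sleeve shows at about (214.6,242.8), and I'll check the grasp point from that.

Run:
```python
from h import *
print(onz("top",(214.6,242.8),.155), tri((294.9,308.3),(214.6,242.8)))
for (c,a,r) in blobs(cv2.imread("pics/top2.png"),(205,235,226,250),(5,110,60),(20,255,255)):print(c,a,r,onz("top",c,.155))
```

```text
[0.47248232 0.30341611 0.155     ] (array([0.47361345, 0.3053074 , 0.15153044]), np.float64(0.003730338737045414))
[214.         242.66666667] 18 [209 241  12   4] [0.47327511 0.30558335 0.155     ]
[221. 249.] 3 [220 249   3   1] [0.4433151  0.28045036 0.155     ]
```

```bash
python3 -m pendant '[{"tx":-0.04,"ty":0,"tz":0.5,"spin":0,"claw":0},{"tx":0,"ty":0,"tz":0.5,"spin":0,"claw":0},{"tx":0,"ty":0,"tz":0.5,"spin":0,"claw":0},{"tx":0,"ty":0,"tz":0.4,"spin":0,"claw":0},{"tx":0,"ty":0,"tz":0.33,"spin":0,"claw":0},{"tx":0,"ty":0,"tz":0,"spin":0,"claw":0},{"tx":0,"ty":0,"tz":0,"spin":0,"claw":0}]'
python3 -m pendant '[{"tx":0,"ty":0,"tz":0,"spin":0,"claw":0.4},{"tx":0,"ty":0,"tz":0,"spin":0,"claw":0.6},{"tx":0,"ty":0,"tz":0,"spin":0,"claw":0.75},{"tx":0,"ty":0,"tz":0,"spin":0,"claw":0.9},{"tx":0,"ty":0,"tz":0,"spin":0,"claw":1},{"tx":0,"ty":0,"tz":0,"spin":0,"claw":1},{"tx":0,"ty":0,"tz":0,"spin":0,"claw":1},{"tx":0,"ty":0,"tz":0,"spin":0,"claw":1}]' 25
```

```text
time_s: 4.55
tool_pos: [0.4742, 0.3067, 0.1489]
tool_rot: [179.9, -0.0, 98.4]
force: [0.5, -0.1, 0.8]
grip_width: 0.0871
grasp_force: 0.0
time_s: 5.55
tool_pos: [0.4743, 0.3066, 0.1483]
tool_rot: [179.9, -0.0, 98.4]
force: [1.7, -0.1, -3.6]
grip_width: 0.0153
grasp_force: 25.4
```

```bash
python3 -m pendant '[{"tx":0,"ty":0,"tz":-0.1,"spin":0,"claw":1},{"tx":0,"ty":0,"tz":-0.2,"spin":0,"claw":1},{"tx":0,"ty":0,"tz":-0.4,"spin":0,"claw":1},{"tx":0,"ty":0,"tz":-0.5,"spin":0,"claw":1},{"tx":0,"ty":0,"tz":-0.6,"spin":0,"claw":1},{"tx":0,"ty":0,"tz":-0.6,"spin":0,"claw":1},{"tx":0,"ty":0,"tz":-0.5,"spin":0,"claw":1},{"tx":0,"ty":0,"tz":-0.4,"spin":0,"claw":1},{"tx":0,"ty":0,"tz":-0.25,"spin":0,"claw":1},{"tx":0,"ty":0,"tz":-0.15,"spin":0,"claw":1}]'
python3 -m pendant '[{"tx":0,"ty":0,"tz":0,"spin":0,"claw":1},{"tx":0,"ty":0,"tz":0,"spin":0,"claw":1},{"tx":0,"ty":0,"tz":0,"spin":0,"claw":1},{"tx":0,"ty":0,"tz":0,"spin":0,"claw":1}]'
python3 - <<'E'
from h import *
o=env.get_obs();p=o["tool_pos"];y=np.radians(o["tool_rot"][2]);print(o["force"],o["tool_rot"])
T=np.array([.429,-.13]);d=T-p[:2]
print(p, "tx",(d@[np.cos(y),np.sin(y)])/.05,"ty",(d@[np.sin(y),-np.cos(y)])/.05)
E
```

```text
time_s: 6.8
tool_pos: [0.4737, 0.3064, 0.3335]
tool_rot: [180.0, -0.0, 98.4]
force: [-0.1, 0.7, -5.6]
grip_width: 0.0149
grasp_force: 25.0
time_s: 7.3
tool_pos: [0.4736, 0.3064, 0.3327]
tool_rot: [-180.0, 0.0, 98.4]
force: [-0.7, -0.3, -4.2]
grip_width: 0.0151
grasp_force: 25.0
[-0.68484934 -0.27147439 -4.1652656 ] [-1.79969301e+02  1.75248018e-02  9.84484287e+01]
[0.47362628 0.30638046 0.3326613 ] tx -8.50177241394317 ty -2.165093171993452
```

```bash
python3 -m pendant '[{"tx":-0.1,"ty":-0.025,"tz":0,"spin":0,"claw":1},{"tx":-0.25,"ty":-0.065,"tz":0,"spin":0,"claw":1},{"tx":-0.4,"ty":-0.1,"tz":0,"spin":0,"claw":1},{"tx":-0.5,"ty":-0.127,"tz":0,"spin":0,"claw":1},{"tx":-0.5,"ty":-0.127,"tz":0,"spin":0,"claw":1},{"tx":-0.5,"ty":-0.127,"tz":0,"spin":0,"claw":1},{"tx":-0.5,"ty":-0.127,"tz":0,"spin":0,"claw":1},{"tx":-0.5,"ty":-0.127,"tz":0,"spin":0,"claw":1},{"tx":-0.5,"ty":-0.127,"tz":0,"spin":0,"claw":1},{"tx":-0.5,"ty":-0.127,"tz":0,"spin":0,"claw":1}]'
python3 -m pendant '[{"tx":-0.5,"ty":-0.127,"tz":0,"spin":0,"claw":1},{"tx":-0.5,"ty":-0.127,"tz":0,"spin":0,"claw":1},{"tx":-0.5,"ty":-0.127,"tz":0,"spin":0,"claw":1},{"tx":-0.5,"ty":-0.127,"tz":0,"spin":0,"claw":1},{"tx":-0.5,"ty":-0.127,"tz":0,"spin":0,"claw":1},{"tx":-0.5,"ty":-0.127,"tz":0,"spin":0,"claw":1},{"tx":-0.5,"ty":-0.127,"tz":0,"spin":0,"claw":1},{"tx":-0.4,"ty":-0.1,"tz":0,"spin":0,"claw":1},{"tx":-0.25,"ty":-0.065,"tz":0,"spin":0,"claw":1},{"tx":-0.1,"ty":-0.025,"tz":0,"spin":0,"claw":1}]'
python3 -m pendant '[{"tx":0,"ty":0,"tz":0,"spin":0.3,"claw":1},{"tx":0,"ty":0,"tz":0,"spin":0.6,"claw":1},{"tx":0,"ty":0,"tz":0,"spin":0.75,"claw":1},{"tx":0,"ty":0,"tz":0,"spin":0.75,"claw":1},{"tx":0,"ty":0,"tz":0,"spin":0.75,"claw":1},{"tx":0,"ty":0,"tz":0,"spin":0.75,"claw":1},{"tx":0,"ty":0,"tz":0,"spin":0.75,"claw":1},{"tx":0,"ty":0,"tz":0,"spin":0.45,"claw":1},{"tx":0,"ty":0,"tz":0,"spin":0.13,"claw":1},{"tx":0,"ty":0,"tz":0,"spin":0,"claw":1}]'
python3 - <<'E'
from h import *
for n in("side","top"):cv2.imwrite(f"pics/{n}3.png",cams.read_camera(n)[:,:,::-1])
s=cv2.imread("pics/side3.png")[90:210,220:360];t=cv2.imread("pics/top3.png")[150:290,270:400]
c=np.hstack([cv2.resize(s,None,fx=3.2,fy=3.2,interpolation=2),cv2.resize(t,(350,384),interpolation=2)])
cv2.imwrite("pics/crop3.png",c)
o=env.get_obs();print(o["tool_pos"],o["tool_rot"],o["force"],o["time_s"])
E
```

```text
time_s: 8.55
tool_pos: [0.4513, 0.0864, 0.3332]
tool_rot: [180.0, -0.0, 98.4]
force: [0.6, -0.6, -4.7]
grip_width: 0.0154
grasp_force: 25.0
time_s: 9.8
tool_pos: [0.4291, -0.1307, 0.3331]
tool_rot: [180.0, -0.0, 98.4]
force: [1.0, 0.4, -4.2]
grip_width: 0.0151
grasp_force: 25.0
time_s: 11.05
tool_pos: [0.4295, -0.1296, 0.333]
tool_rot: [180.0, -0.0, 77.6]
force: [-0.7, 0.1, -4.9]
grip_width: 0.0153
grasp_force: 25.0
[ 0.4294633  -0.12973855  0.3330708 ] [ 1.79993794e+02 -7.76890021e-03  7.75451111e+01] [ 0.43455719  0.04628761 -3.61817432] 11.15
```

View pics/crop3.png

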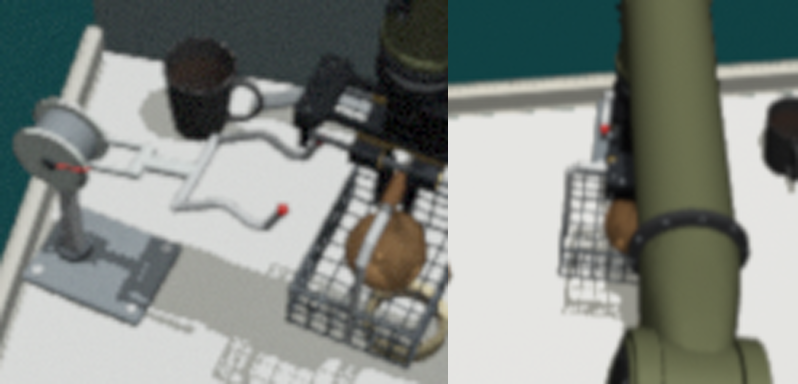

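The bar is aligned with the fork, with the left tip at (308,155.6). Now I'll lower a little and advance over the tips.

```bash
python3 -m pendant '[{"tx":0,"ty":0.05,"tz":0.1,"spin":0,"claw":1},{"tx":0,"ty":0.15,"tz":0.1,"spin":0,"claw":1},{"tx":0,"ty":0.25,"tz":0,"spin":0,"claw":1},{"tx":0,"ty":0.3,"tz":0,"spin":0,"claw":1},{"tx":0,"ty":0.3,"tz":0,"spin":0,"claw":1},{"tx":0,"ty":0.3,"tz":0,"spin":0,"claw":1},{"tx":0,"ty":0.3,"tz":0,"spin":0,"claw":1},{"tx":0,"ty":0.3,"tz":0,"spin":0,"claw":1},{"tx":0,"ty":0.2,"tz":0,"spin":0,"claw":1},{"tx":0,"ty":0.1,"tz":0,"spin":0,"claw":1}]'
python3 -m pendant '[{"tx":0,"ty":0,"tz":0,"spin":0,"claw":1},{"tx":0,"ty":0,"tz":0,"spin":0,"claw":1}]'
python3 - <<'E'
from h import *
for n in("side","top"):cv2.imwrite(f"pics/{n}4.png",cams.read_camera(n)[:,:,::-1])
s=cv2.imread("pics/side4.png")[90:210,220:360];t=cv2.imread("pics/top4.png")[150:290,270:400]
c=np.hstack([cv2.resize(s,None,fx=3.2,fy=3.2,interpolation=2),cv2.resize(t,(350,384),interpolation=2)])
cv2.imwrite("pics/crop4.png",c)
o=env.get_obs();print(o["tool_pos"],o["tool_rot"],o["force"],o["time_s"])
E
```

```text
time_s: 12.4
tool_pos: [0.54, -0.1541, 0.3227]
tool_rot: [-180.0, 0.1, 77.5]
force: [-0.1, 0.0, -4.8]
grip_width: 0.0151
grasp_force: 25.0
time_s: 12.65
tool_pos: [0.539, -0.1541, 0.3231]
tool_rot: [-180.0, -0.0, 77.5]
force: [-0.3, 0.2, -4.5]
grip_width: 0.0153
grasp_force: 25.0
[ 0.53898444 -0.15412765  0.32327055] [ 1.79985191e+02 -3.65531025e-02  7.75171030e+01] [-0.26355266  0.4595423  -4.69729151] 12.75
```

View pics/crop4.png

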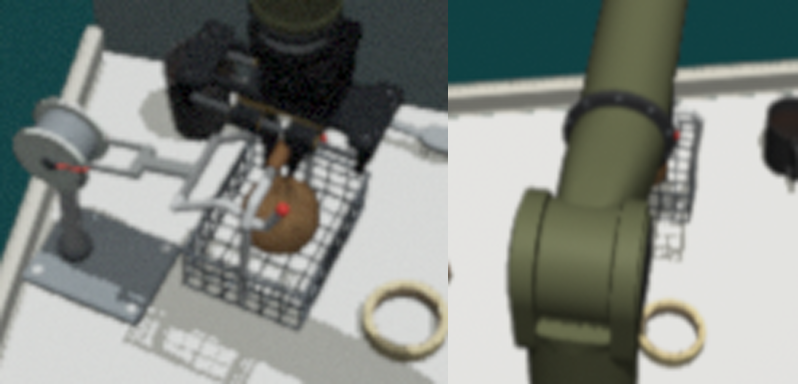

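The bar sits behind both red tips, at (282,210) and (322,137) in the crop, and the prongs are inside the posts. I'll weigh it in hand, then lower it.

```bash
cat >> h.py <<'E'
def favg(n=8):
    L=[]
    for k in range(n):
        cams.read_camera("side");L.append(env.get_obs()["force"])
    o=env.get_obs();print("F",np.mean(L,0).round(2),"sd",np.std(L,0).round(2),"pos",o["tool_pos"].round(4),"t",o["time_s"],"g",o["grip_width"],o["grasp_force"])
E
python3 -c "
from h import *
favg(10)"
python3 -m pendant '[{"tx":0,"ty":0,"tz":0.05,"spin":0,"claw":1},{"tx":0,"ty":0,"tz":0.1,"spin":0,"claw":1},{"tx":0,"ty":0,"tz":0.1,"spin":0,"claw":1},{"tx":0,"ty":0,"tz":0.1,"spin":0,"claw":1},{"tx":0,"ty":0,"tz":0.1,"spin":0,"claw":1},{"tx":0,"ty":0,"tz":0.1,"spin":0,"claw":1},{"tx":0,"ty":0,"tz":0.1,"spin":0,"claw":1},{"tx":0,"ty":0,"tz":0.1,"spin":0,"claw":1},{"tx":0,"ty":0,"tz":0.05,"spin":0,"claw":1},{"tx":0,"ty":0,"tz":0.05,"spin":0,"claw":1}]'
python3 -c "
from h import *
favg(8)"
```

```text
F [ 0.05 -0.07 -4.59] sd [0.38 0.56 0.48] pos [ 0.5393 -0.1541  0.3231] t 13.25 g 0.015358158520008176 25.007721721194685
time_s: 14.5
tool_pos: [0.5393, -0.1541, 0.2805]
tool_rot: [180.0, -0.0, 77.5]
force: [-0.0, -0.5, -3.7]
grip_width: 0.0149
grasp_force: 25.0
F [ 0.09 -0.1  -4.79] sd [0.42 0.37 0.56] pos [ 0.5394 -0.1541  0.2807] t 14.9 g 0.01496036863770303 25.007834206335247
```

```bash
python3 -m pendant '[{"tx":0,"ty":0,"tz":0.04,"spin":0,"claw":1},{"tx":0,"ty":0,"tz":0.06,"spin":0,"claw":1},{"tx":0,"ty":0,"tz":0.06,"spin":0,"claw":1},{"tx":0,"ty":-0.01,"tz":0.06,"spin":0,"claw":1},{"tx":0,"ty":-0.012,"tz":0.06,"spin":0,"claw":1},{"tx":0,"ty":-0.012,"tz":0.06,"spin":0,"claw":1},{"tx":0,"ty":-0.012,"tz":0.06,"spin":0,"claw":1},{"tx":0,"ty":-0.012,"tz":0.06,"spin":0,"claw":1},{"tx":0,"ty":-0.012,"tz":0.06,"spin":0,"claw":1},{"tx":0,"ty":-0.012,"tz":0.06,"spin":0,"claw":1}]'
python3 -c "
from h import *
favg(8)
im=cams.read_camera('side')[:,:,::-1]
cv2.imwrite('pics/side5.png',im);cv2.imwrite('pics/crop5.png',cv2.resize(im[90:210,220:360],None,fx=4.5,fy=4.5,interpolation=2))"
```

```text
time_s: 16.15
tool_pos: [0.5354, -0.1533, 0.2515]
tool_rot: [180.0, -0.0, 77.5]
force: [1.0, -0.8, -3.5]
grip_width: 0.0151
grasp_force: 25.0
F [ 0.77 -0.38 -3.24] sd [0.23 0.55 0.44] pos [ 0.5354 -0.1533  0.2517] t 16.55 g 0.014939822189795265 25.02165005542338
```

View pics/crop5.png

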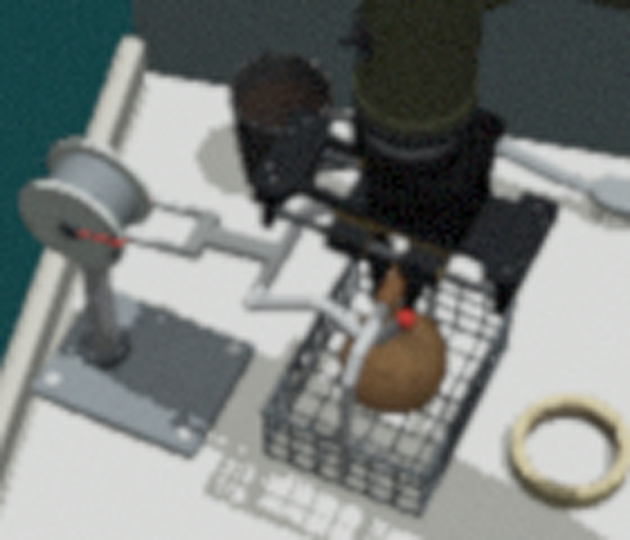

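The arm is sinking with the bar in both hooks: the red tip at (405,318) is in front of the bar, and about 1.5 N has been transferred. Continuing down.

```bash
python3 -m pendant '[{"tx":0,"ty":-0.008,"tz":0.04,"spin":0,"claw":1},{"tx":0,"ty":-0.008,"tz":0.08,"spin":0,"claw":1},{"tx":0,"ty":-0.008,"tz":0.08,"spin":0,"claw":1},{"tx":0,"ty":-0.008,"tz":0.08,"spin":0,"claw":1},{"tx":0,"ty":-0.006,"tz":0.08,"spin":0,"claw":1},{"tx":0,"ty":-0.004,"tz":0.08,"spin":0,"claw":1},{"tx":0,"ty":0,"tz":0.08,"spin":0,"claw":1},{"tx":0,"ty":0,"tz":0.08,"spin":0,"claw":1},{"tx":0,"ty":0,"tz":0.08,"spin":0,"claw":1},{"tx":0,"ty":0,"tz":0.04,"spin":0,"claw":1}]'
python3 -c "
from h import *
favg(14)"
```

```text
time_s: 17.85
tool_pos: [0.5328, -0.1527, 0.2152]
tool_rot: [-179.9, -0.0, 77.5]
force: [-1.8, -0.0, -0.6]
grip_width: 0.0151
grasp_force: 25.0
F [-2.41  0.46 -0.58] sd [0.48 0.69 0.42] pos [ 0.5333 -0.1528  0.2156] t 18.55 g 0.01496334900306773 25.034182691015303
```

```bash
python3 -m pendant '[{"tx":0,"ty":-0.02,"tz":0,"spin":0,"claw":1},{"tx":0,"ty":-0.02,"tz":0,"spin":0,"claw":1},{"tx":0,"ty":-0.02,"tz":0,"spin":0,"claw":1},{"tx":0,"ty":0,"tz":0,"spin":0,"claw":1}]'
python3 -c "
from h import *
favg(14)"
```

```text
time_s: 19.05
tool_pos: [0.5315, -0.1523, 0.2162]
tool_rot: [179.8, -0.0, 77.5]
force: [4.5, -1.1, -0.9]
grip_width: 0.0151
grasp_force: 25.0
F [ 5.25 -1.21 -1.06] sd [0.41 0.42 0.48] pos [ 0.5315 -0.1523  0.2161] t 19.75 g 0.015118993227088267 25.04238261608407
```

```bash
python3 -m pendant '[{"tx":0,"ty":0.02,"tz":0,"spin":0,"claw":1},{"tx":0,"ty":0.02,"tz":0,"spin":0,"claw":1},{"tx":0,"ty":0,"tz":0.05,"spin":0,"claw":1},{"tx":0,"ty":0,"tz":0.05,"spin":0,"claw":1},{"tx":0,"ty":0,"tz":0.05,"spin":0,"claw":1},{"tx":0,"ty":0,"tz":0.03,"spin":0,"claw":1},{"tx":0,"ty":0,"tz":0,"spin":0,"claw":1}]'
python3 -c "
from h import *
favg(16)"
```

```text
time_s: 20.62
tool_pos: [0.5316, -0.1524, 0.2062]
tool_rot: [-179.9, -0.0, 77.5]
force: [-2.9, 1.5, -0.6]
grip_width: 0.015
grasp_force: 25.0
F [-2.77  0.83 -0.4 ] sd [0.44 0.4  0.54] pos [ 0.5322 -0.1526  0.2066] t 21.425 g 0.014849030793928594 25.028737450484186
```

```bash
python3 -m pendant '[{"tx":0,"ty":-0.012,"tz":0,"spin":0,"claw":1},{"tx":0,"ty":-0.012,"tz":0.04,"spin":0,"claw":1},{"tx":0,"ty":0,"tz":0.03,"spin":0,"claw":1},{"tx":0,"ty":0,"tz":0,"spin":0,"claw":1}]'
python3 -c "
from h import *
favg(20)"
```

```text
time_s: 21.92
tool_pos: [0.532, -0.1525, 0.2033]
tool_rot: [179.9, 0.0, 77.5]
force: [1.8, -0.7, -0.3]
grip_width: 0.0152
grasp_force: 25.0
F [ 3.42 -0.62  0.  ] sd [0.63 0.44 0.46] pos [ 0.5312 -0.1523  0.2031] t 22.925 g 0.01519675932322534 25.03390619996935
```

```bash
python3 -m pendant '[{"tx":0,"ty":0.008,"tz":0,"spin":0,"claw":1},{"tx":0,"ty":0.006,"tz":0,"spin":0,"claw":1},{"tx":0,"ty":0,"tz":0,"spin":0,"claw":1}]' 12
python3 -c "
from h import *
favg(30)"
```

```text
time_s: 23.3
tool_pos: [0.5313, -0.1524, 0.2028]
tool_rot: [-179.9, -0.0, 77.5]
force: [1.7, -0.3, -0.6]
grip_width: 0.0157
grasp_force: 12.0
F [-0.94  0.1  -0.18] sd [1.21 0.55 0.31] pos [ 0.5316 -0.1524  0.203 ] t 24.8 g 0.015331803945477498 11.999223232269287
```

```bash
python3 -m pendant '[{"tx":0,"ty":0,"tz":0.03,"spin":0,"claw":1},{"tx":0,"ty":0,"tz":0.03,"spin":0,"claw":1},{"tx":0,"ty":0,"tz":0,"spin":0,"claw":1},{"tx":0,"ty":0,"tz":0,"spin":0,"claw":1}]' 5
python3 -c "
from h import *
favg(15);favg(20)"
```

```text
time_s: 25.3
tool_pos: [0.5317, -0.1524, 0.2001]
tool_rot: [-180.0, -0.0, 77.5]
force: [-2.1, 0.0, 0.2]
grip_width: 0.0155
grasp_force: 5.0
F [-2.51  0.76  0.12] sd [0.48 0.39 0.5 ] pos [ 0.5317 -0.1525  0.2   ] t 26.05 g 0.015645198397740145 4.997825436294079
F [-2.71  0.8   0.04] sd [0.65 0.5  0.57] pos [ 0.5318 -0.1524  0.2   ] t 27.05 g 0.015349912548415213 4.997926913201809
```

```bash
python3 -m pendant '[{"tx":0,"ty":-0.01,"tz":0,"spin":0,"claw":1},{"tx":0,"ty":0,"tz":0,"spin":0,"claw":1},{"tx":0,"ty":0,"tz":0,"spin":0,"claw":1}]' 3
python3 -c "
from h import *
favg(24)"
```

```text
time_s: 27.42
tool_pos: [0.5317, -0.1524, 0.2003]
tool_rot: [179.9, -0.0, 77.5]
force: [-1.9, 0.9, -0.2]
grip_width: 0.016
grasp_force: 3.0
F [0.64 0.05 0.1 ] sd [1.02 0.5  0.42] pos [ 0.5315 -0.1524  0.2002] t 28.625 g 0.015561805426788833 2.99804650247097
```

Forces are near zero in all directions, so I'll open gently.

```bash
python3 -m pendant '[{"tx":0,"ty":0,"tz":0,"spin":0,"claw":0.81},{"tx":0,"ty":0,"tz":0,"spin":0,"claw":0.79},{"tx":0,"ty":0,"tz":0,"spin":0,"claw":0.75},{"tx":0,"ty":0,"tz":0,"spin":0,"claw":0.7},{"tx":0,"ty":0,"tz":0,"spin":0,"claw":0.65},{"tx":0,"ty":0,"tz":0,"spin":0,"claw":0.65}]' 3
python3 -c "
from h import *
favg(16)
im=cams.read_camera('side')[:,:,::-1]
cv2.imwrite('pics/crop6.png',cv2.resize(im[90:210,220:360],None,fx=4.5,fy=4.5,interpolation=2))"
```

```text
time_s: 29.38
tool_pos: [0.5312, -0.1523, 0.2001]
tool_rot: [-180.0, -0.0, 77.5]
force: [-0.2, -0.4, -0.0]
grip_width: 0.0298
grasp_force: 0.0Traceback (most recent call last):
  File "<string>", line 3, in <module>
    favg(16)
    ~~~~^^^^
  File "h.py", line 18, in favg
    cams.read_camera("side");L.append(env.get_obs()["force"])
    ~~~~~~~~~~~~~~~~^^^^^^^^
ValueError: 200 camera calls are used up
```

The bar is free, with zero force on it, but the camera calls are used up. I'll open wider and withdraw straight up.

```bash
python3 -m pendant '[{"tx":0,"ty":0,"tz":0,"spin":0,"claw":0.5},{"tx":0,"ty":0,"tz":0,"spin":0,"claw":0.35},{"tx":0,"ty":0,"tz":0,"spin":0,"claw":0.3},{"tx":0,"ty":0,"tz":0,"spin":0,"claw":0.3}]'
python3 -m pendant '[{"tx":0,"ty":0,"tz":-0.1,"spin":0,"claw":0.3},{"tx":0,"ty":0,"tz":-0.2,"spin":0,"claw":0.3},{"tx":0,"ty":0,"tz":-0.3,"spin":0,"claw":0.3},{"tx":0,"ty":0,"tz":-0.4,"spin":0,"claw":0.3},{"tx":0,"ty":0,"tz":-0.4,"spin":0,"claw":0.3},{"tx":0,"ty":0,"tz":-0.4,"spin":0,"claw":0.3},{"tx":0,"ty":0,"tz":-0.4,"spin":0,"claw":0.3},{"tx":0,"ty":0,"tz":-0.3,"spin":0,"claw":0.3},{"tx":0,"ty":0,"tz":-0.2,"spin":0,"claw":0.3},{"tx":0,"ty":0,"tz":0,"spin":0,"claw":0.3}]'
python3 -m pendant '[{"tx":0,"ty":0,"tz":0,"spin":0,"claw":0.3},{"tx":0,"ty":0,"tz":0,"spin":0,"claw":0.3},{"tx":0,"ty":0,"tz":0,"spin":0,"claw":0.3},{"tx":0,"ty":0,"tz":0,"spin":0,"claw":0.3},{"tx":0,"ty":0,"tz":0,"spin":0,"claw":0.3},{"tx":0,"ty":0,"tz":0,"spin":0,"claw":0.3},{"tx":0,"ty":0,"tz":0,"spin":0,"claw":0.3},{"tx":0,"ty":0,"tz":0,"spin":0,"claw":0.3}]' && python3 -c "
from cell import env
print(env.sign_off())"
```

```text
time_s: 30.38
tool_pos: [0.5313, -0.1523, 0.2001]
tool_rot: [180.0, -0.0, 77.5]
force: [0.1, -0.5, 0.1]
grip_width: 0.0583
grasp_force: 0.0
time_s: 31.62
tool_pos: [0.5315, -0.1525, 0.3357]
tool_rot: [179.9, -0.0, 77.5]
force: [-0.4, 0.7, -0.4]
grip_width: 0.0604
grasp_force: 0.0
time_s: 32.62
tool_pos: [0.5313, -0.1524, 0.3351]
tool_rot: [180.0, -0.0, 77.5]
force: [-0.9, -0.2, -0.3]
grip_width: 0.0611
grasp_force: 0.0
the job is handed in; nothing more can be done
None
```

The basket with the onion was hung in both hooks, let down until the wrist force read about zero, released and handed in at about 33 s; I had used up the camera calls, so its final hang is not confirmed by a picture.

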